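# Set the training case to 4 and thread the baton out of it

### The job

Turn the dial on the training case to 4, which opens its red shutter to the right width. Then take the wooden baton that lies inside, tilt it and draw it diagonally out through the opening, and finish while holding it still in the gripper, up in the air above the case, every part of it well clear of the case lid (a good 5 cm), with the dial still on 4. Leave the mug, the jar and the loose disc where they are.

Things in the scene. Friction and masses are not known exactly. Their poses are not given: they have to be found in the camera images.
- case: Fixed wooden training case with black lid, 436 mm long (its y) x 136 (x) x 78 high. Origin: centre of underside, on the table. The inside is 120 wide (x -60 to +60), from end wall y = +210 to end wall y = -95 mm, floor 6 mm up. Lid underside 72, top 78 mm up; it covers y = +210 to +110 (a 100 mm deep pocket), then comes the open mouth. y = -103 to -218: solid block with the dial.
- opening (a point): Middle of the open mouth at dial 4, level with the lid's top (case x 0, y +32 mm); axes as the case's. At 4 the mouth spans case y = +110 to -46 (156 mm) by 120 mm across x. The 240 mm baton passes if pushed into the +y pocket till its -y end is free of the shutter; then that end is raised (12 to 22 degrees first) and the baton drawn out lengthways, up and to -y.
- shutter (a joint): Red shutter plate (4 mm thick, 73 to 77 mm up) that bounds the mouth on the dial's side. Travel in m, grows towards the dial: its edge is at case y = -22 mm minus this. Geared to the dial, 8 mm per number: 0 at 1, 0.024 at 4. A push of some 6 N on its edge can turn the dial.
- baton: Wooden bar, square section 22 x 22 mm, 240 mm long along its own x, with a red cap 20 mm long at each end; about 90 to 180 g. It lies loose on the floor inside the case, roughly along the case's y, partly under lid and shutter. Origin: centre of its underside. Grip it across its 22 mm width, near the middle, from above through the mouth.
- end_a (a point): Centre of the baton's end face at its own +x (240 mm from end_b); at the start the end nearer the case's +y end wall.
- end_b (a point): Centre of the baton's end face at its own -x; at the start the end nearer the dial.
- dial (a joint): Dial that sets the shutter, in rad: 0 at number 1 and 0.4 more per number: 1.2 at number 4, 2.0 at 6. Grows clockwise seen from above. A spring detent draws it to the nearest number and holds it; a click takes about 0.13 N m. Starts at 1 or 2. Numbers 1 to 6 are printed black on a white disc round it.
- dial_grip (a point): On the dial's axis (case x 0, y -162 mm), 105 mm above the table, at the height to grip. The knob is a red bar 50 mm long, 18 wide, 85 to 118 mm above the table, on a grey disc 50 mm across. The point's x axis runs along the bar to its pointer end (white line) and turns with it: in the case's frame at 1.0 rad (from +x towards +y) minus the joint value, so -0.2 at number 4.
- mug: Blue mug, 76 mm across, 90 mm high, handle at its +y; bystander. Origin: centre of its underside.
- disc: Loose black game disc with a red top, 40 mm across, 19 mm high; bystander. Origin: centre of its underside.
- jar: Glass jar with white cap, 60 mm across, 85 mm high; bystander. Origin: centre of its underside.

How it is judged (in metres and radians):
On the way:
1. the dial stands at 4 while the baton still lies in the case (value of joint dial between 1.08 and 1.32 rad and height (world z) of each of end_a, end_b below 0.06 m), for 0.3 s.
At the end, for the whole second after the job is handed in: The gripper holds the baton still in the air: both end points over 128 mm above the table (50 mm above the lid), origin within 300 mm of the case's in plan, under 40 mm/s and 0.3 rad/s, touching neither case nor bystanders; dial 1.08 to 1.32 rad (number 4). Mug, jar, disc within 30 mm (height (world z) of each of end_a, end_b above 0.128 m and value of joint dial between 1.08 and 1.32 rad and horizontal distance between baton and case below 0.3 m and linear speed of baton below 0.04 m/s and angular speed of baton below 0.3 rad/s and contact force between the fingers and baton above 1 N and contact force between baton and case below 0.05 N and contact force between baton and mug below 0.05 N and contact force between baton and disc below 0.05 N and contact force between baton and jar below 0.05 N); the arm keeps its last pose, push and grip.
It fails at once if the mug is shoved (more than 30 mm) or tipped (distance of mug from where it was at the start of the episode above 0.03 m or angle between mug's own z axis and vertical above 0.4 rad).
It fails at once if the disc is shoved (more than 30 mm) or tipped (distance of disc from where it was at the start of the episode above 0.03 m or angle between disc's own z axis and vertical above 0.4 rad).
It fails at once if the jar is shoved (more than 30 mm) or tipped (distance of jar from where it was at the start of the episode above 0.03 m or angle between jar's own z axis and vertical above 0.4 rad).
It also fails if it takes over 51 s, if anything falls off the work surface, if the arm or the gripper's body presses on something with over 40 N, if the wrist force passes 120 N, or if a joint passes its speed limit or range.

### The arm

A 6-joint arm with a two-finger parallel gripper is mounted at the origin on the work surface. World frame = base frame: x ahead of the robot, y to its left, z up, the work surface at z = 0. Lengths are in mm, angles in rad, forces in N, time in s.
With the tool pointing down it reaches from about 275 to 1000 mm from the base axis. Payload 8.4 kg.
Tool frame: the origin (TCP) lies at the very end of the fingers, on their centre line; the grasp point (between the pads) lies 19 mm behind it; z points along the fingers, x is the direction in which the jaws open and shut, and the axes are right-handed (so a half turn about z gives the same grasp; the last joint's range is limited). The gripper opens to 85 mm and grips with 20 to 120 N. Pads are 22 mm wide; open, the fingers measure 114 mm over their backs; the gripper's body (76 mm by 85 mm) begins 54 mm behind the grasp point. The pads swing forward as they close: fully open they stand 13 mm farther back than shut.
Start: joints at [-1.267, 0.353, 1.633, -0, 1.155, -0.002], TCP at [188.159, -596.007, 231.281] pointing down, gripper open.
Joint ranges: [-2.63, 2.63], [-0.92, 2.1], [0.06, 2.66], [-1.3, 4.44], [0, 2.69], [-3.02, 3.02]. Speed limits (rad/s): [2.22, 2.22, 2.79, 3.14, 3.14, 3.14].

### API

Orientations are given as [roll, pitch, yaw] about the fixed x, y, z axes, in that order (R = Rz(yaw) Ry(pitch) Rx(roll)).
In Python, from rig import r gives the robot as it stands. The module is installed in compiled form; this text tells all that it offers.
- The arm moves only by the tool apply_moves, never from a script. Its argument "targets" is a list that holds one entry, the list of rows, each a list of 7 numbers: the gripper's target within -1 to 1 (fully open at 1, half-way at 0, shut at -1), then the shift along the tool's x, y, z in cm, then the turn, a rotation vector about the tool's x, y, z in degrees. A call has 1 to 8 rows; each row is the pose to reach, as a shift and turn from the pose measured when the call began, along the tool's axes at that moment; what a row does not reach only later rows make up. A row lasts 1/10 s, in which the tool goes at most 50 mm and 8.59 degrees, less where a joint would pass 70% of its speed; a pose out of reach is approached as far as the arm can. A call with a gripper value outside its range is refused whole. The fingers move at their own pace and stop on an object; "newtons" is the grip in N (left out, the last holds). Time passes only in rows, so rows that repeat a pose let the fingers close. It gives the time, the measured TCP pose, the force and the opening at its end, in the units of the state.
- r.sense(): the state, without advancing time (a new reading comes with each control period).
- r.grab_frame(name): name is "scene" or "side" or "wrist"; returns a dict with "pixels" (420x560x3 uint8, red, green, blue), "fov_y" (degrees; the focal length in pixels is half the picture's height over the tangent of half this angle, whatever the lens; pixels are square), "cx", "cy" (the principal point, pixels), "R" (3x3) and "t" (3): a world point X has camera coordinates R X + t; the wrist camera has in their place "mount" (4x4, takes a point from camera to tool coordinates, whose origin is the TCP and whose axes are the tool frame's). Camera axes: x right, y down, z forward; pixel columns grow to the right and rows downward; lengths in mm; the calibration is good to about 2 mm. The wrist camera is an equidistant fisheye: a pixel r from the principal point sees the ray r / f radians off the axis. A picture is of the moment at which its call begins: read the wrist's pose just before it. There is no depth.
- r.sign_off(): hands the job in, once; it reports no verdict.
The state is a dict: "clock": time; "qpos": joint angles; "qvel": joint speeds; "joint_efforts": joint torques, N m; "eef_pos": TCP position; "tcp_rot": TCP orientation; "contact_force": force on the tool from outside, world axes, zero at the start; "wrist_torque": the same for the moment, N m; "opening": opening from 0.0 (shut) to 1.0 (fully open).
Only numpy, scipy, OpenCV 4.12 (cv2) and the standard library are available. Lean on these libraries where they do the work, as an engineer would, in place of code of your own. Each camera call takes 0.05 s, during which the arm holds its last target. There are 200 camera calls.

## Working session

There is one attempt and no reset: what is moved stays moved. The work goes in short steps, Python scripts to look and compute and a tool call to move; the robot and the scene stay as the last step left them, time stands still between calls to the robot, and variables do not carry over. Pictures are saved under pics/ and viewed, about 8 in all and at most 12, crops included, and the job is handed in when it is done.

Besides the shell and the picture viewer there is one more tool, called by a JSON object that holds its "method" and its "body", one argument or row to a line. apply_moves: Moves the arm, as the interface text tells. Its arguments: {"type":"object","properties":{"targets":{"type":"array"},"newtons":{"type":"number"}},"required":["targets"]}

```bash
mkdir -p pics; ls
python3 - <<'E'
from rig import r
import cv2,numpy as np,pickle
s=r.sense();print(s)
d={}
for n in("scene","side","wrist"):
    f=r.grab_frame(n);d[n]=f
    cv2.imwrite(f"pics/{n}0.png",f["pixels"][:,:,::-1])
    print(n,{k:np.round(v,4).tolist() if not isinstance(v,float) else v for k,v in f.items() if k!="pixels"})
pickle.dump((s,d),open("f0.pkl","wb"))
E
```

```text
pics
{'clock': 0.0, 'qpos': array([-1.26741687e+00,  3.53650139e-01,  1.63415270e+00, -3.15391038e-05,
        1.15519406e+00, -2.42703971e-03]), 'qvel': array([ 0.0012585 ,  0.00282565, -0.00071163, -0.00035699,  0.00159185,
       -0.00039906]), 'joint_efforts': array([-2.97271094e-03, -6.05253696e+01, -3.42071807e+01, -4.68848193e-04,
        9.21571744e-03, -1.88831154e-05]), 'eef_pos': array([ 187.99342155, -595.54764128,  230.55249541]), 'tcp_rot': array([ 3.14156723e+00,  1.40430627e-03, -1.26497709e+00]), 'contact_force': array([ 0.36497227, -0.67097733, -0.59902782]), 'wrist_torque': array([0.00338632, 0.03375157, 0.02306865]), 'opening': 1.000308931251142}
scene {'fov_y': 53.088545573153745, 'cx': 286.3289465069718, 'cy': 206.6736682473004, 'R': [[0.4047, 0.9143, 0.0182], [0.4944, -0.202, -0.8454], [-0.7693, 0.3512, -0.5338]], 't': [-276.8128, -215.6689, 1350.6381]}
side {'fov_y': 55.2517665667005, 'cx': 282.2260646664899, 'cy': 214.76174256143202, 'R': [[-0.7321, -0.6812, -0.0073], [-0.4316, 0.472, -0.7688], [0.5271, -0.5597, -0.6395]], 't': [465.0958, 315.7491, 453.576]}
wrist {'fov_y': 65.70646984690485, 'cx': 276.1789928466568, 'cy': 213.88832791507872, 'mount': [[1.0, -0.0003, 0.0003, 0.576], [0.0002, 0.96, 0.2801, -71.3991], [-0.0004, -0.2801, 0.96, -143.3879], [0.0, 0.0, 0.0, 1.0]]}
```

View pics/scene0.png

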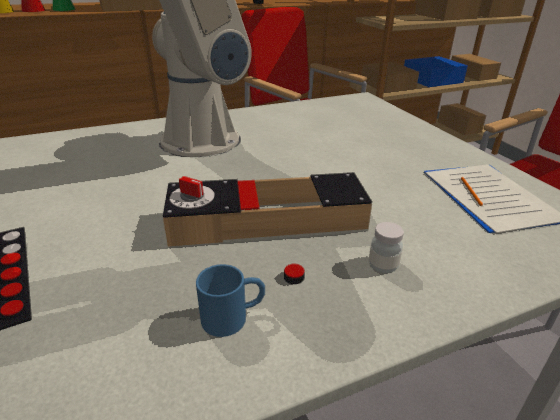

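View pics/wrist0.png

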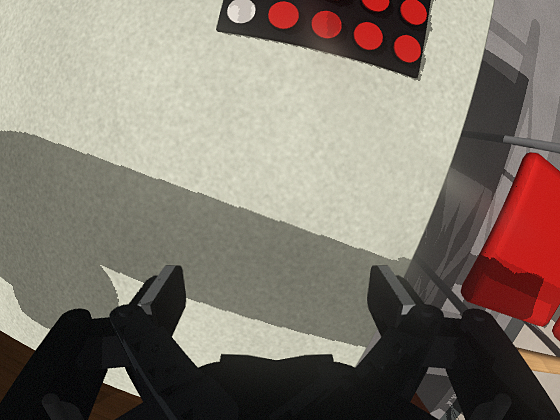

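The scene view shows the case with the dial at the left (191,190), the red shutter at (248,195) and the plain lid at (340,188). The mug is at (222,300), the disc at (293,273) and the jar at (386,248). The wrist view shows only the table.

```bash
cat > h.py <<'E'
import numpy as np,cv2
from scipy.spatial.transform import Rotation as Ro
from scipy.optimize import least_squares
def foc(f): return 210/np.tan(np.radians(f["fov_y"])/2)
def proj(f,X):
    X=np.atleast_2d(X);c=X@np.array(f["R"]).T+np.array(f["t"])
    return c[:,:2]/c[:,2:]*foc(f)+[f["cx"],f["cy"]]
def unproj(f,uv,z):
    R=np.array(f["R"]);C=-R.T@np.array(f["t"])
    d=R.T@np.array([(uv[0]-f["cx"])/foc(f),(uv[1]-f["cy"])/foc(f),1]);return C+d*(z-C[2])/d[2]
def toolT(s): return Ro.from_euler("xyz",s["tcp_rot"]).as_matrix(),np.array(s["eef_pos"])
def wcam(f,s):
    M=np.array(f["mount"]);R,p=toolT(s);return R@M[:3,:3],R@M[:3,3]+p   # cam->world
def wproj(f,s,X):
    A,C=wcam(f,s);c=(np.atleast_2d(X)-C)@A
    rr=np.hypot(c[:,0],c[:,1]);th=np.arctan2(rr,c[:,2]);return c[:,:2]/rr[:,None]*(th*foc(f))[:,None]+[f["cx"],f["cy"]]
def wunproj(f,s,uv,z):
    A,C=wcam(f,s);v=np.array(uv,float)-[f["cx"],f["cy"]];q=np.hypot(*v);th=q/foc(f)
    d=A@np.array([*(v/q*np.sin(th)),np.cos(th)]);return C+d*(z-C[2])/d[2]
def case2w(p,X):
    X=np.atleast_2d(np.array(X,float));c,s=np.cos(p[2]),np.sin(p[2])
    return np.c_[p[0]+c*X[:,0]-s*X[:,1],p[1]+s*X[:,0]+c*X[:,1],X[:,2]]
E
python3 - <<'E'
from h import *;import pickle
s,d=pickle.load(open("f0.pkl","rb"));f=d["scene"]
uv=np.array([[166,184],[356,175],[369,204],[168,213]],float)
X=[[-68,-218,78],[-68,218,78],[68,218,78],[68,-218,78]]
o=least_squares(lambda p:(proj(f,case2w(p,X))-uv).ravel(),[500,-100,0],x_scale=[1,1,.01])
print(o.x,o.fun.round(1))
for n,u,z in(("mug",(221,270),90),("disc",(293,270),19),("jar",(388,231),85)):print(n,unproj(f,u,z))
print(unproj(f,(191,188),118))
im=cv2.resize(f["pixels"][130:350,140:420],None,fx=2.8,fy=2.8,interpolation=cv2.INTER_CUBIC)
cv2.imwrite("pics/crop0.png",im[:,:,::-1])
E
```

```text
[ 5.15515562e+02  2.83448579e+01 -2.76429913e-01] [ 2.7 -1.9 -0.6 -2.4  4.1 -1.7 -5.7  2. ]
mug [ 739.97466262 -142.72676931   90.        ]
disc [711.16065677   1.35885555  19.        ]
jar [747.87595422 179.81514775  85.        ]
[ 506.48697593 -134.79024474  118.        ]
```

View pics/crop0.png

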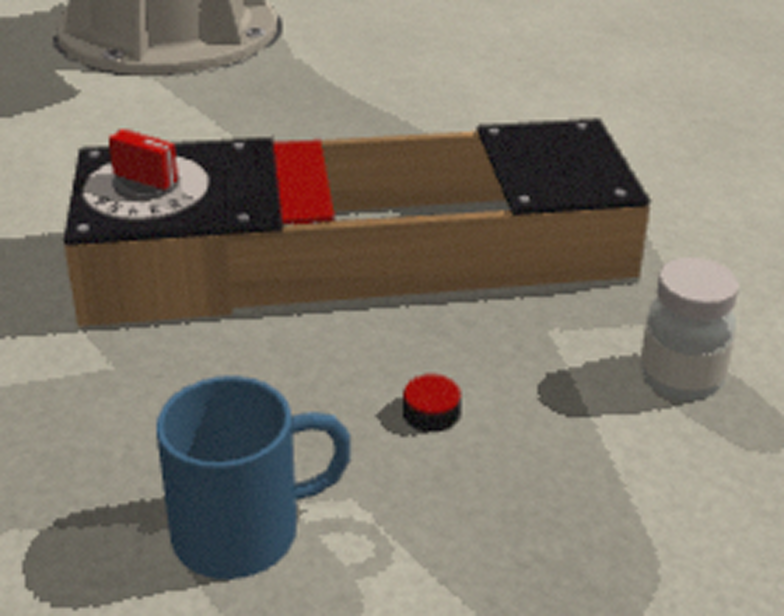

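The enlarged crop shows the lid corners at crop pixels (80,149), (600,120), (648,203) and (66,242), with the pointer towards the lower right (158,150). I refit the case pose with these corners.

Run:
```python
from h import *;import pickle
s,d=pickle.load(open("f0.pkl","rb"));f=d["scene"]
uv=np.array([[80,149],[600,120],[648,203],[66,242],[80,326],[640,281]],float)/2.8+[140,130]
X=[[-68,-218,78],[-68,218,78],[68,218,78],[68,-218,78],[68,-218,0],[68,218,0]]
o=least_squares(lambda p:(proj(f,case2w(p,X))-uv).ravel(),[500,-100,0],x_scale=[1,1,.01])
p=o.x;print(p,o.fun.round(1));np.save("case.npy",p)
print(case2w(p,[[0,-162,105],[0,32,78]]))
for n,u,z in(("ptr",(158,150),118),("other",(122,138),118)):
    print(n,unproj(f,np.array(u)/2.8+[140,130],z))
# shift to a viewing pose above the mouth/dial: tool pos, delta in tool axes
R,q=toolT(s)
g=case2w(p,[[0,-60,330]])[0];print(g,R.T@(g-q),R)
```

```text
[ 5.15201214e+02  2.85419601e+01 -2.60426924e-01] [-0.4 -0.4  0.3 -0.9  1.7 -1.2 -0.8 -0.6 -0.6  0.6  0.   0.7]
[[ 473.48733163 -127.99542196  105.        ]
 [ 523.44099373   59.46292446   78.        ]]
ptr [ 492.52344381 -120.2963071   118.        ]
other [ 464.41015687 -140.70495204  118.        ]
[499.7516282  -29.43484807 330.        ] [-446.12228182 -467.73243131  -98.83300353] [[ 3.01074200e-01 -9.53600612e-01 -4.47048985e-04]
 [-9.53599682e-01 -3.01074531e-01  1.33149112e-03]
 [-1.40430580e-03  2.54281476e-05 -9.99999014e-01]]
```

{"method": "apply_moves", "body": {
  "targets": [
    [[1,-32.8,-39.3,-9.9,0,0,-57.6],[1,-32.8,-39.3,-9.9,0,0,-57.6],[1,-32.8,-39.3,-9.9,0,0,-57.6],[1,-32.8,-39.3,-9.9,0,0,-57.6],[1,-32.8,-39.3,-9.9,0,0,-57.6],[1,-32.8,-39.3,-9.9,0,0,-57.6],[1,-32.8,-39.3,-9.9,0,0,-57.6],[1,-32.8,-39.3,-9.9,0,0,-57.6]]
  ]
}}

```text
clock: 0.95
eef_pos: [400.4, -263.3, 307.5]
tcp_rot: [-3.141, 0.0, -0.256]
contact_force: [1.2, -0.8, -0.5]
opening: 0.999
```

{"method": "apply_moves", "body": {
  "targets": [
    [[1,3.6,-11.1,-2.2,0,0,0],[1,3.6,-11.1,-2.2,0,0,0],[1,3.6,-11.1,-2.2,0,0,0],[1,3.6,-11.1,-2.2,0,0,0],[1,3.6,-11.1,-2.2,0,0,0]]
  ]
}}

```text
clock: 1.45
eef_pos: [463.1, -165.0, 329.2]
tcp_rot: [-3.141, 0.001, -0.255]
contact_force: [-0.4, -1.0, -1.1]
opening: 1.002
```

```bash
cat > snap.py <<'E'
import sys,pickle;from rig import r;from h import *
n=sys.argv[1];s=r.sense();f=r.grab_frame("wrist")
pickle.dump((s,f),open(n+".pkl","wb"));print(s["clock"],s["eef_pos"].round(1),s["tcp_rot"].round(4),s["contact_force"].round(1),round(s["opening"],3))
cv2.imwrite(f"pics/{n}.png",cv2.resize(f["pixels"],(784,588),interpolation=cv2.INTER_CUBIC)[:,:,::-1])
p=np.load("case.npy");print(wproj(f,s,case2w(p,[[68,-103,78],[-68,-103,78],[60,110,78],[-60,110,78],[0,-162,118]])).round(0)*1.4)
E
python3 snap.py w1
```

```text
1.45 [ 463.1 -165.   329.2] [-3.1411e+00  1.0000e-03 -2.5480e-01] [-0.4 -1.  -1.1] 1.002
[[466.2 141.4]
 [308.  141.4]
 [455.  -75.6]
 [323.4 -75.6]
 [387.8 211.4]]
```

View pics/w1.png

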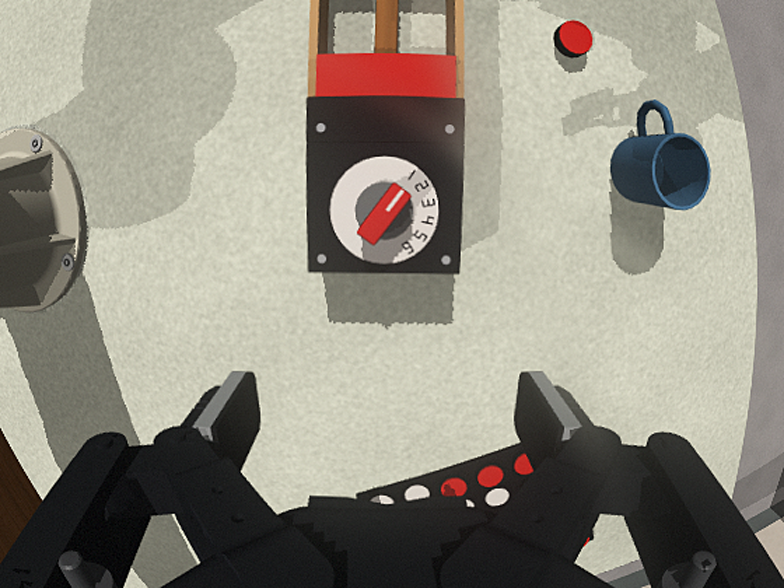

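The view shows the block corners at (308,271) and (459,273), the knob centre at (384,213) with its pointer at (402,190) on number 1, and the baton centred at (387,30) under the mouth. The case estimate agrees to about 3 mm.

Run:
```python
from h import *;import pickle
s,f=pickle.load(open("w1.pkl","rb"));p=np.load("case.npy");_,d=pickle.load(open("f0.pkl","rb"));sc=d["scene"]
U=np.array([[308,271],[459,273],[384,213]])/1.4;X=[[-68,-218,78],[68,-218,78],[0,-162,118]]
uv=np.array([[80,149],[600,120],[648,203],[66,242],[80,326],[640,281]],float)/2.8+[140,130]
X2=[[-68,-218,78],[-68,218,78],[68,218,78],[68,-218,78],[68,-218,0],[68,218,0]]
o=least_squares(lambda p:np.r_[(wproj(f,s,case2w(p,X))-U).ravel()*2,(proj(sc,case2w(p,X2))-uv).ravel()],p,x_scale=[1,1,.01])
p=o.x;print(p,o.fun.round(1));np.save("case.npy",p)
W=lambda u,z:wunproj(f,s,np.array(u)/1.4,z)
a,b=W((402,190),118),W((360,238),118);print("knob",(a+b)/2,"angle case",np.arctan2(*(a-b)[1::-1])-p[2])
for u in((375,50),(400,50),(376,5),(399,5)):print("baton",W(u,28))
print(case2w(p,[[0,-162,105]]))
ang=p[2]+1.0-np.pi/2; print("yaw",ang)
R,q=toolT(s);g=case2w(p,[[0,-162,190]])[0];print(R.T@(g-q),"turn z",-np.degrees(ang-s["tcp_rot"][2]))
```

```text
[ 5.13705283e+02  2.79787236e+01 -2.67852245e-01] [-0.3 -0.2  0.7 -0.3 -0.  -0.2 -0.5 -1.   0.1 -0.9  1.1 -1.1 -1.4 -1.4
 -1.2 -0.2 -0.5  0.9]
knob [ 468.18690861 -128.52903192  118.        ] angle case 0.8682336500628962
baton [500.61065053  22.78324961  28.        ]
baton [523.89112109  16.72351468  28.        ]
baton [513.69011937  69.63740094  28.        ]
baton [535.36489265  63.99558612  28.        ]
[[ 470.83022038 -128.24460699  105.        ]]
yaw -0.8386485720332792
[ -1.61997789 -37.40651444 139.25893989] turn z 33.45280144065683
```

{"method": "apply_moves", "body": {
  "targets": [
    [[1,-0.2,-3.7,10,0,0,36],[1,-0.2,-3.7,12,0,0,36],[1,-0.2,-3.7,14,0,0,36],[1,-0.2,-3.7,14,0,0,36],[1,-0.2,-3.7,14,0,0,36],[1,-0.2,-3.7,14,0,0,36]]
  ]
}}

```text
clock: 2.1
eef_pos: [470.1, -130.2, 189.5]
tcp_rot: [3.141, 0.001, -0.883]
contact_force: [0.3, 0.1, 0.8]
opening: 1.0
```

```bash
python3 snap.py w2
```

```text
2.1 [ 470.1 -130.2  189.5] [ 3.1415e+00  6.0000e-04 -8.8310e-01] [0.3 0.1 0.8] 1.0
[[ 422.8  138.6]
 [ 233.8  277.2]
 [ 211.4 -100.8]
 [  74.2   21. ]
 [ 383.6  312.2]]
```

View pics/w2.png

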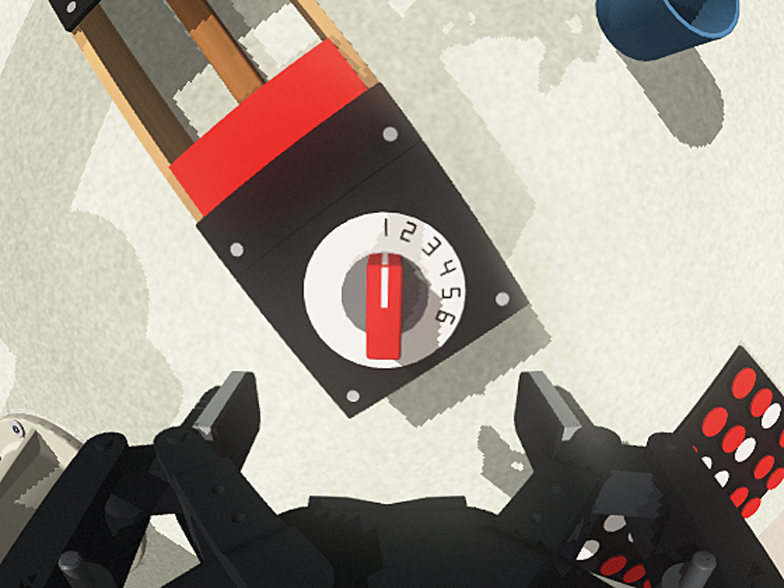

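The knob bar is vertical in the image at column 384, row 310, centred between the fingers (at about 386) with its pointer on 1. I lower the gripper and close on it.

{"method": "apply_moves", "body": {
  "targets": [
    [[1,0,-0.1,5,0,0,0],[1,0,-0.1,8.5,0,0,0],[1,0,-0.1,9.9,0,0,0],[0,0,-0.1,9.9,0,0,0],[-1,0,-0.1,9.9,0,0,0],[-1,0,-0.1,9.9,0,0,0],[-1,0,-0.1,9.9,0,0,0],[-1,0,-0.1,9.9,0,0,0]]
  ],
  "newtons": 60
}}

```text
clock: 2.95
eef_pos: [470.3, -128.2, 92.2]
tcp_rot: [-3.141, 0.003, -0.883]
contact_force: [-6.2, 7.7, 16.4]
opening: 0.198
```

{"method": "apply_moves", "body": {
  "targets": [
    [[-1,0,0,-0.3,0,0,8],[-1,0,0,-0.3,0,0,16],[-1,0,0,-0.3,0,0,24],[-1,0,0,-0.3,0,0,32],[-1,0,0,-0.3,0,0,40],[-1,0,0,-0.3,0,0,48],[-1,0,0,-0.3,0,0,56],[-1,0,0,-0.3,0,0,64]]
  ]
}}

```text
clock: 3.75
eef_pos: [469.8, -128.1, 93.4]
tcp_rot: [3.139, 0.002, -2.005]
contact_force: [7.7, -2.8, -33.7]
opening: 0.194
```

{"method": "apply_moves", "body": {
  "targets": [
    [[-1,0,0,0.1,0,0,2],[-1,0,0,0.1,0,0,2],[1,0,0,0.1,0,0,2],[1,0,0,0.1,0,0,2],[1,0,0,0.1,0,0,2],[1,0,0,0.1,0,0,2],[1,0,0,-4.9,0,0,2],[1,0,0,-9.9,0,0,2]]
  ]
}}

```text
clock: 4.55
eef_pos: [468.8, -128.0, 192.3]
tcp_rot: [3.135, 0.001, -2.04]
contact_force: [1.6, 0.2, -0.9]
opening: 1.001
```

```bash
python3 snap.py w3
```

```text
4.55 [ 468.8 -128.   192.3] [ 3.1345e+00  7.0000e-04 -2.0399e+00] [ 1.6  0.2 -0.9] 1.001
[[260.4 197.4]
 [317.8 406. ]
 [ 16.8 285.6]
 [ 72.8 425.6]
 [385.  310.8]]
```

View pics/w3.png

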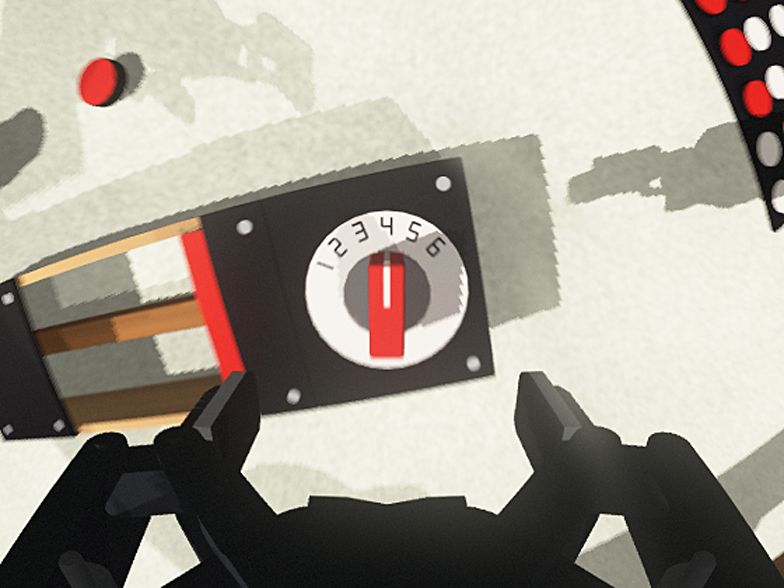

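The pointer stands exactly on 4, at (387,260), and the shutter edge has moved to about column 190–240. Next I look into the mouth.

{"method": "apply_moves", "body": {
  "targets": [
    [[1,-3,0.6,-5.8,0,0,-8],[1,-12,2.3,-5.8,0,0,-101.5],[1,-12,2.3,-5.8,0,0,-101.5],[1,-12,2.3,-5.8,0,0,-101.5],[1,-12,2.3,-5.8,0,0,-101.5],[1,-12,2.3,-5.8,0,0,-101.5],[1,-12,2.3,-5.8,0,0,-101.5],[1,-12,2.3,-5.8,0,0,-101.5]]
  ]
}}

```text
clock: 5.4
eef_pos: [506.7, -11.8, 259.1]
tcp_rot: [-3.137, -0.003, -0.844]
contact_force: [1.1, -0.6, 0.1]
opening: 1.0
```

{"method": "apply_moves", "body": {
  "targets": [
    [[1,0,0,0,0,0,-33],[1,0,0,0,0,0,-33],[1,0,0,0,0,0,-33],[1,0,0,0,0,0,-33],[1,0,0,0,0,0,-33],[1,0,0,0,0,0,-33]]
  ]
}}

```text
clock: 6.0
eef_pos: [506.6, -11.7, 259.1]
tcp_rot: [-3.14, -0.005, -0.272]
contact_force: [-0.3, -0.5, -0.2]
opening: 1.001
```

```bash
python3 snap.py w4
```

```text
6.0 [506.6 -11.7 259.1] [-3.1395 -0.0054 -0.2716] [-0.3 -0.5 -0.2] 1.001
[[467.6 347.2]
 [292.6 348.6]
 [463.4  63. ]
 [294.   64.4]
 [380.8 441. ]]
```

View pics/w4.png

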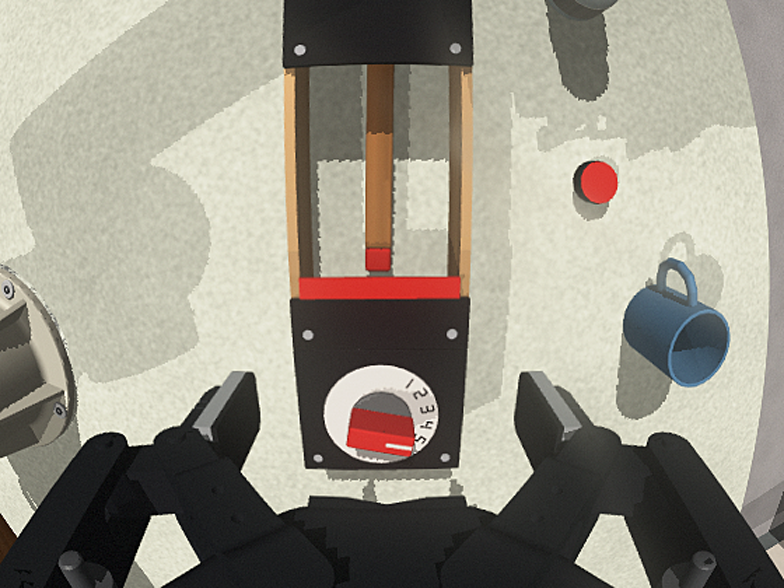

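The view shows the baton's end_b cap at (378,271), its edges at (366,245)/(390,245) and (367,70)/(393,70), and the shutter edge at row 277.

Run:
```python
from h import *;import pickle
s,f=pickle.load(open("w4.pkl","rb"));p=np.load("case.npy")
c,sn=np.cos(p[2]),np.sin(p[2])
def W(n,u,z):
    w=wunproj(f,s,np.array(u)/1.4,z);d=w[:2]-p[:2];print(n,w.round(1),"case",round(c*d[0]+sn*d[1],1),round(-sn*d[0]+c*d[1],1))
for u in((366,271),(390,271),(366,245),(391,245),(367,70),(394,70)):W("baton",u,28)
W("cap in",(378,249),28)
for u in((299,277),(461,278)):W("sh",u,77)
for u in((309,68),(284,65),(472,66)):W("lid",u,78)
for u in((308,468),(459,467)):W("blk",u,78)
```

```text
baton [488.1 -20.1  28. ] case -12.0 -53.2
baton [507.5 -25.6  28. ] case 8.2 -53.3
baton [494.2   1.2  28. ] case -11.7 -31.0
baton [514.3  -4.4  28. ] case 9.1 -31.1
baton [534.7 141.5  28. ] case -9.8 115.0
baton [555.7 135.6  28. ] case 12.0 114.9
cap in [502.9  -4.8  28. ] case -1.7 -34.4
sh [443.6  -0.8  77. ] case -60.0 -46.3
sh [559.3 -34.1  77. ] case 60.4 -47.8
lid [494.6 144.   78. ] case -49.1 106.9
lid [478.  152.3  78. ] case -67.3 110.4
lid [606.4 114.9  78. ] case 66.4 108.4
blk [ 392.9 -165.9   78. ] case -65.2 -218.9
blk [ 522.  -200.9   78. ] case 68.6 -218.5
```

{"method": "apply_moves", "body": {
  "targets": [
    [[0,-0.4,-5,3,0,0,0.5],[0,-0.4,-8.5,6,0,0,0.5],[0,-0.4,-8.5,11,0,0,0.5],[0,-0.4,-8.5,15,0,0,0.5],[0,-0.4,-8.5,15,0,0,0.5],[0,-0.4,-8.5,15,0,0,0.5]]
  ]
}}

```text
clock: 6.65
eef_pos: [526.3, 71.2, 109.6]
tcp_rot: [-3.14, -0.004, -0.282]
contact_force: [-0.1, 0.1, 0.3]
opening: 0.5
```

```bash
python3 snap.py w5
cat > c.py <<'E'
from rig import r;from h import *
s=r.sense();p=np.load("case.npy");R,q=toolT(s);C=Ro.from_euler("z",p[2]).as_matrix()
print("clock",round(s["clock"],2),"case xyz",(C.T@(q-[p[0],p[1],0])).round(1),"open",round(s["opening"],3))
print("F case",(C.T@s["contact_force"]).round(1),"tool axes in case (cols)\n",(C.T@R).round(3))
E
python3 c.py
```

```text
6.65 [526.3  71.2 109.6] [-3.1401 -0.004  -0.2817] [-0.1  0.1  0.3] 0.5
[[502.6 571.2]
 [273.  574. ]
 [533.4 187.6]
 [229.6 191.8]
 [389.2 680.4]]
clock 6.7 case xyz [  1.9  45.4 110.9] open 0.501
F case [ 0.9 -0.2  0.4] tool axes in case (cols)
 [[ 1.    -0.014  0.007]
 [-0.014 -1.     0.003]
 [ 0.007 -0.003 -1.   ]]
```

View pics/w5.png

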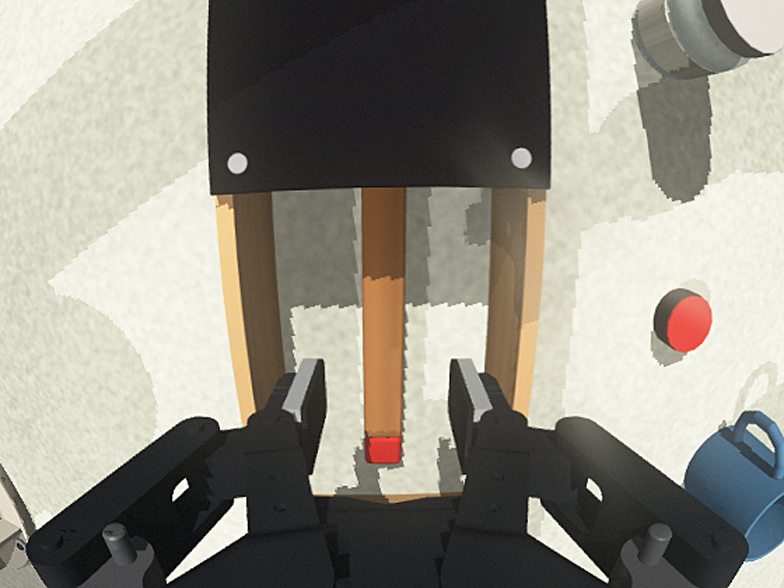

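The fingers straddle the baton: it is at column 384, and the pads' midpoint is at about 387. I descend and grip.

{"method": "apply_moves", "body": {
  "targets": [
    [[0,-0.2,0,4,0,0,0],[0,-0.2,0,7.5,0,0,0],[0,-0.2,0,9.2,0,0,0],[0,-0.2,0,9.8,0,0,0],[-1,-0.2,0,9.8,0,0,0],[-1,-0.2,0,9.8,0,0,0],[-1,-0.2,0,9.8,0,0,0],[-1,-0.2,0,9.8,0,0,0]]
  ],
  "newtons": 60
}}

```text
clock: 7.5
eef_pos: [528.0, 72.0, 14.9]
tcp_rot: [-3.138, -0.01, -0.282]
contact_force: [-0.8, -1.6, 8.3]
opening: 0.235
```

```bash
python3 c.py
```

```text
clock 7.5 case xyz [ 2.1 46.2 14.9] open 0.235
F case [-0.3 -1.7  8.3] tool axes in case (cols)
 [[ 1.    -0.014  0.01 ]
 [-0.014 -1.     0.004]
 [ 0.01  -0.004 -1.   ]]
```

{"method": "apply_moves", "body": {
  "targets": [
    [[-1,0,0,-0.3,0,0,0],[-1,0,0,-0.5,0,0,0],[-1,0,-0.6,-0.5,0,0,0],[-1,0,-1.2,-0.5,0,0,0],[-1,0,-1.7,-0.5,0,0,0],[-1,0,-1.8,-0.5,0,0,0],[-1,0,-1.8,-0.5,0,0,0]]
  ]
}}

```text
clock: 8.2
eef_pos: [532.8, 89.6, 19.8]
tcp_rot: [-3.138, -0.01, -0.281]
contact_force: [-0.2, -0.4, -1.9]
opening: 0.239
```

```bash
python3 c.py
```

```text
clock 8.2 case xyz [ 2.1 64.5 19.8] open 0.239
F case [-0.1 -0.5 -1.9] tool axes in case (cols)
 [[ 1.    -0.013  0.01 ]
 [-0.013 -1.     0.004]
 [ 0.01  -0.004 -1.   ]]
```

{"method": "apply_moves", "body": {
  "targets": [
    [[-1,0,0.03,-0.7,-3,0,0],[-1,0,0.03,-1.4,-6,0,0],[-1,0,0,-2.1,-9,0,0],[-1,0,-0.1,-2.8,-12,0,0],[-1,0,-0.2,-3.4,-15,0,0],[-1,0,-0.35,-4.1,-18,0,0],[-1,0,-0.35,-4.1,-18,0,0]]
  ]
}}

```text
clock: 8.9
eef_pos: [534.1, 94.1, 61.0]
tcp_rot: [2.831, -0.011, -0.279]
contact_force: [0.3, -0.0, -0.9]
opening: 0.234
```

```bash
python3 c.py;  python3 - <<'E'
from rig import r;import cv2,numpy as np
a=r.grab_frame("scene");b=r.grab_frame("side")
p=np.load("case.npy")
from h import *
print(proj(b,case2w(p,[[0,0,78]])))
A=a["pixels"][60:270,130:410]; u=proj(b,case2w(p,[[0,30,90]]))[0].astype(int)
y=max(0,u[1]-130);x=max(0,min(280,u[0]-140));B=b["pixels"][y:y+260,x:x+280]
im=np.hstack([cv2.resize(A,(400,300)),cv2.resize(B,(400,int(400*B.shape[0]/B.shape[1])))[:300]])if B.shape[0]>=210 else A
cv2.imwrite("pics/tilt.png",cv2.resize(im,None,fx=1,fy=1)[:,:,::-1])
E
```

```text
clock 8.9 case xyz [ 2.2 69.1 61. ] open 0.234
F case [ 0.3  0.1 -0.9] tool axes in case (cols)
 [[ 1.    -0.014  0.007]
 [-0.012 -0.952 -0.305]
 [ 0.011  0.305 -0.952]]
[[324.49507969 243.56914221]]
```

View pics/tilt.png

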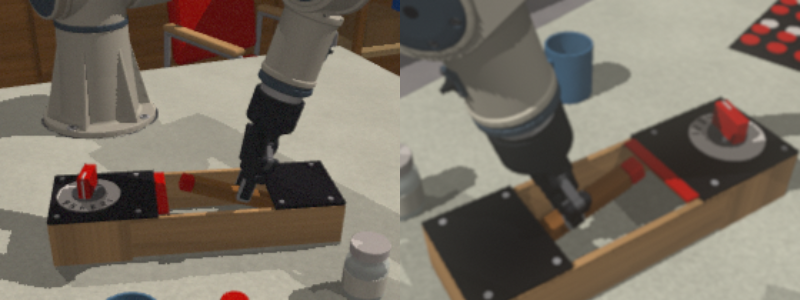

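The baton is tilted, with its red end_b cap raised inside the mouth at (187,182) in the left picture, and it touches nothing. I draw it out lengthways and then lift.

{"method": "apply_moves", "body": {
  "targets": [
    [[-1,0,2.5,0,0,0,0],[-1,0,5,0,0,0,0],[-1,0,7.5,0,0,0,0],[-1,0,10,0,0,0,0],[-1,0,11.5,0,0,0,0],[-1,0,11.5,0,0,0,0]]
  ]
}}

```text
clock: 9.6
eef_pos: [501.8, -13.7, 95.7]
tcp_rot: [2.833, -0.009, -0.283]
contact_force: [0.9, 0.5, -0.6]
opening: 0.24
```

```bash
python3 c.py
```

```text
clock 9.6 case xyz [ -0.5 -43.3  95.7] open 0.24
F case [ 0.7  0.7 -0.6] tool axes in case (cols)
 [[ 1.    -0.017  0.004]
 [-0.015 -0.953 -0.304]
 [ 0.009  0.304 -0.953]]
```

{"method": "apply_moves", "body": {
  "targets": [
    [[-1,0,0.9,-2.8,0,0,0],[-1,0,1.8,-5.7,0,0,0],[-1,0,2.8,-8.6,0,0,0],[-1,0,3.7,-11.4,0,0,0],[-1,0,4.6,-14.3,0,0,0],[-1,0,4.6,-14.3,0,0,0],[-1,0,4.6,-14.3,0,0,0],[-1,0,4.6,-14.3,0,0,0]]
  ]
}}

```text
clock: 10.4
eef_pos: [499.7, -13.5, 244.5]
tcp_rot: [2.833, -0.007, -0.283]
contact_force: [-0.4, 0.4, -2.3]
opening: 0.236
```

```bash
python3 c.py
python3 - <<'E'
from rig import r;import cv2,numpy as np
a=r.grab_frame("scene")["pixels"];b=r.grab_frame("side")["pixels"]
cv2.imwrite("pics/end.png",np.hstack([cv2.resize(a[30:330,90:430],(400,353)),cv2.resize(b[30:370,130:515],(400,353))])[:,:,::-1])
E
```

```text
clock 10.4 case xyz [ -2.6 -43.7 244.5] open 0.236
F case [-0.5  0.3 -2.3] tool axes in case (cols)
 [[ 1.    -0.016  0.003]
 [-0.015 -0.953 -0.304]
 [ 0.007  0.304 -0.953]]
```

View pics/end.png

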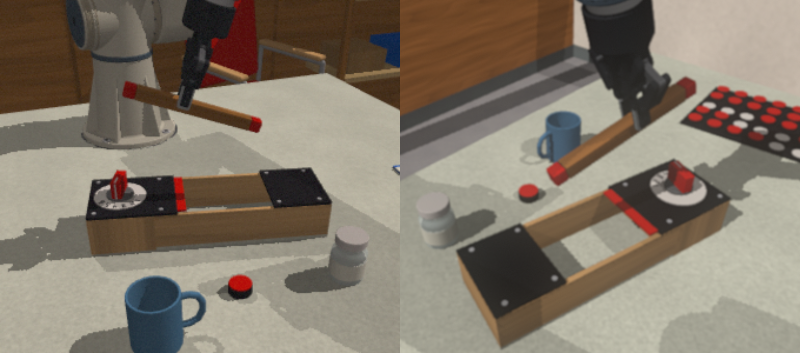

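The baton hangs free above the case, with its lower end at about 200 mm. The shutter and knob are unchanged, and the mug, disc and jar are where they started.

```bash
python3 -c "
from rig import r
s=r.sense();print(abs(s['qvel']).max(),s['opening'],s['clock']);print(r.sign_off())"
```

```text
0.003223310110730622 0.240169061805045 10.5
the job is handed in; nothing more can be done
None
```

I turned the dial from 1 to 4. I then gripped the baton slightly off its middle, pushed it about 18 mm into the +y pocket and tilted it 18°. Then I drew it out lengthways, lifted it and handed the job in at 10.5 s.

**Last checks:**
- **Grip:** the gripper was holding the baton (opening 0.24) at 60 N, carrying about 2 N of weight, and the arm was still.
- **Height:** by my calculation the lower end is about 200 mm above the table. Both final camera views show the baton clear of the case.
- **Dial:** it read 4 in the close view right after turning. In the final pictures the knob and shutter look unchanged, but I did not measure the angle again.
- **Bystanders:** the mug, jar and disc appear not to have moved.

No check failed. The only small disagreement was the dial's starting angle, which the first two pictures put about 0.13 rad off the nominal value for 1. The closer view before gripping put it within 0.05 rad, so I used that.

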